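# Swap the heat-spreader plate on a pinned test stand

### The arm

A 6-joint arm with a two-finger parallel gripper is mounted at the origin on the work surface. World frame = base frame: x ahead of the robot, y to its left, z up, the work surface at z = 0. Lengths are in m, angles in degrees, forces in N, time in s.
With the tool pointing down it reaches from about 0.25 to 0.725 m from the base axis. Payload 9.7 kg.
Tool frame: the origin (TCP) lies between the finger pads; the fingertips stand 19 mm ahead of it and the grasp point (between the pads) is the TCP; z points along the fingers, y is the line along which they close (so a half turn about z gives the same grasp; the last joint's range is limited). The gripper opens to 85 mm and grips with 20 to 120 N. Pads are 22 mm wide; open, the fingers measure 114 mm over their backs; the gripper's body (76 mm by 85 mm) begins 54 mm behind the grasp point. The pads swing forward as they close: fully open they stand 13 mm farther back than shut.
Start: joints at [-64.63, 4.979, 10.078, 95.1, 0, 90], TCP at [0.236, -0.497, 0.25] pointing down, gripper open.
Joint ranges: [-179.16, 179.16], [-48.56, 103.87], [-65.8, 70.77], [-126.05, 130.52], [-82.76, 87.17], [-180, 180]. Speed limits (degrees/s): [127.2, 127.2, 147.25, 180, 180, 180].

### API

Orientations are given as [roll, pitch, yaw] about the fixed x, y, z axes, in that order (R = Rz(yaw) Ry(pitch) Rx(roll)).
In Python, from workcell import telemetry, camera, calibration, workorder gives the robot as it stands.
- The arm moves only by the tool play_rows, never from a script. Its argument "increments" is a list of rows, each a list of 3 entries, a list of its own where there are three numbers: the shift along the tool's x, y, z in mm, then the turn, a rotation vector about the tool's x, y, z in degrees, then the closure, from 0 (fully open) to 1 (shut). In form: [[[x, y, z], [ax, ay, az], jaw], ...]. A call has 1 to 20 rows; each row is the pose to reach, as a shift and turn from the pose commanded when the call began, along the tool's axes at that moment; what a row does not reach only later rows make up. A row lasts 1/10 s, in which the tool goes at most 50 mm and 8.59 degrees, less where a joint would pass 70% of its speed; a pose out of reach is approached as far as the arm can. A call with a gripper value outside its range is refused whole. The fingers move at their own pace and stop on an object; "grip_force" is the grip in N (left out, the last holds). Time passes only in rows, so rows that repeat a pose let the fingers close. It gives the time, the measured TCP pose, the force, the opening and the grip force at its end, in the units of the state.
- telemetry.get_obs(): the state, without advancing time (a new reading comes with each control period).
- camera(name): name is "scene" or "top" or "wrist"; returns (picture, depth): 400x640x3 uint8, red, green, blue; 400x640 float32, m along the optical axis (not along the pixel's ray), 0 where there is no reading.
- calibration(name): a dict with "vertical_fov" (degrees; the focal length in pixels is half the picture's height over the tangent of half this angle, whatever the lens; pixels are square), "cx", "cy" (the principal point, pixels), "rvec" (rotation vector, rad) and "tvec" (3), from world to camera coordinates, as OpenCV has them; the wrist camera has in their place "hand_eye" (4x4, takes a point from camera to tool coordinates, whose origin is the TCP and whose axes are the flange's). Camera axes: x right, y down, z forward; pixel columns grow to the right and rows downward; lengths in m; the calibration is good to about 2 mm. A picture is of the moment at which its call begins: read the wrist's pose just before it. calibration takes no time and is no camera call.
- workorder.job_done(): hands the job in; it is judged then, once.
The state is a dict: "time": time; "q": joint angles; "qd": joint speeds; "joint_efforts": joint torques, N m; "ee_pos": TCP position; "tcp_rot": TCP orientation; "wrist_force": force on the tool from outside, world axes, zero at the start; "torque": the same for the moment, N m; "opening": finger opening in m; "grasp_force": force on a finger pad.
Only numpy, scipy, OpenCV 4.12 (cv2) and the standard library are available. Lean on these libraries where they do the work, as an engineer would, in place of code of your own. Each camera call takes 0.05 s, during which the arm holds its last target. There are 200 camera calls.

### The job

The sloping test stand needs a new heat-spreader plate. First take the old plate with the notched end off the stand's two guide pins and drop it into the black slatted crate; then, of the two plates lying on the bench, take the one whose two holes are as far apart as the pins and thread it over both pins until it lies flat on the stand's deck. Leave the other plate, the bottle and the multimeter where they are.

Things in the scene. Friction and masses are not known exactly. Their poses are not given: they have to be found in the camera images.
- stand: Grey steel stand, fixed to the bench. Base plate 150 x 200 mm, 12 mm thick, with two legs (34 x 16 mm, at y = -73 and +73) carrying the sloping deck. Origin at the centre of its underside, z up, x towards the high side of the slope.
- deck: Dark steel deck bar, fixed on the stand, 34 (x) x 170 (y) x 20 mm, sloping 30 deg, facing the robot; open below. Origin: centre of its top surface, 95 mm above the bench; x up the slope, y level, z square to it. Two fixed pins stand along z at y = -45 and +45 mm: 10 mm diameter, 34 mm tall, last 12 mm tapering to 4 mm. Plates (50 mm wide) overhang it by 8 mm each side.
- old_plate: The old aluminium plate, loose, 0.18 kg, 50 mm (x) by 150 mm (y, from -63 to +87 mm), 10 mm thick (z), two 13 mm through holes at y = -45 and +45 mm; its +y end has a notch 22 mm wide and 24 mm deep. Origin midway between the holes, mid-thickness. It starts on the two pins, flat on the deck.
- new_plate: The new aluminium plate, loose, 0.2 kg, plain rectangle 50 mm (x) by 150 mm (y), 10 mm thick (z), two 13 mm through holes at y = -45 and +45 mm (90 mm apart, near the ends). Origin at its centre, mid-thickness. It lies flat on the bench. It may go on either way round; seated, its origin is 5 mm above the deck's origin along the deck's z.
- other_plate: A plate just like the new one (50 x 150 x 10 mm, same axes), also flat on the bench, but its two 13 mm holes are only 52 mm apart (y = -26 and +26 mm), so it does not fit the pins. Leave it alone; the two bench plates may have changed places.
- crate: Black slatted plastic crate, open at the top, fixed to the bench: outside 170 mm (x) by 240 mm (y), 80 mm high, walls and floor 5 mm. Origin at the centre of its underside.
- bottle: White plastic bottle with a black cap, 56 mm in diameter, 150 mm tall, standing. Origin at the centre of its underside. Leave it alone.
- meter: Grey multimeter lying on its back, 150 x 80 x 35 mm. Origin at the centre of its underside. Leave it alone.
Mind the look-alikes: they are no part of the job. What is shaped like the new_plate but brown is not meant.

How it is judged (in metres and radians):
On the way:
1. the old plate lies in the crate, let go (x of old_plate in the frame of crate between -0.075 and 0.075 m and y of old_plate in the frame of crate between -0.11 and 0.11 m and z of old_plate in the frame of crate between 0 and 0.055 m and contact force between old_plate and the fingers below 0.1 N), for 0.2 s.
At the end, for the whole second after the job is handed in: New plate on both pins, flat on the deck: origin within 4 mm of the deck's centre along x and y and 3 to 7.5 mm above it, within 0.05 rad of parallel; old plate's origin inside the crate, below 55 mm from its underside; both plates at rest, old plate let go (all of step 1 and x of new_plate in the frame of deck between -0.004 and 0.004 m and y of new_plate in the frame of deck between -0.004 and 0.004 m and z of new_plate in the frame of deck between 0.003 and 0.0075 m and angle between the z axis of new_plate and the z axis of deck, either way round below 0.05 rad and linear speed of each of new_plate, old_plate below 0.02 m/s); the robot touches nothing.
It fails at once if the other plate moved more than 30 mm (distance of other_plate from where it was at the start of the episode above 0.03 m).
It fails at once if the bottle moved more than 30 mm (distance of bottle from where it was at the start of the episode above 0.03 m).
It fails at once if the multimeter moved more than 30 mm (distance of meter from where it was at the start of the episode above 0.03 m).
It fails at once if the bottle tipped over (angle between bottle's own z axis and vertical above 0.5 rad).
It also fails if it takes over 58 s, if anything falls off the work surface, if the arm or the gripper's body presses on something with over 40 N, if the wrist force passes 120 N, or if a joint passes its speed limit or range.

## Working session

There is one attempt and no reset: what is moved stays moved. The work goes in short steps, Python scripts to look and compute and a tool call to move; the robot and the scene stay as the last step left them, time stands still between calls to the robot, and variables do not carry over. Pictures are saved under pics/ and viewed, at most 10 in all, crops included, and the job is handed in when it is done.

Besides the shell and the picture viewer there is one more tool, called after "Call:" as a command line: name --argument value ..., lists and objects as JSON in quotes. play_rows: Moves the arm, as the interface text tells. Its arguments: {"type":"object","properties":{"increments":{"type":"array"},"grip_force":{"type":"number"}},"required":["increments"]}

```bash
ls; mkdir -p pics; cat > h.py <<'E'
import numpy as np, cv2
from workcell import telemetry, camera, calibration, workorder
from scipy.spatial.transform import Rotation as R
def K(n):
    c=calibration(n); f=200/np.tan(np.radians(c["vertical_fov"]/2))
    return f,c["cx"],c["cy"]
def cam(n,obs=None):
    "camera->world 4x4"
    c=calibration(n); T=np.eye(4)
    if n=="wrist":
        T[:3,:3]=R.from_euler('xyz',obs["tcp_rot"],degrees=True).as_matrix(); T[:3,3]=obs["ee_pos"]
        return T@np.array(c["hand_eye"])
    Rm=cv2.Rodrigues(np.array(c["rvec"],float))[0]
    T[:3,:3]=Rm.T; T[:3,3]=-Rm.T@np.array(c["tvec"],float).ravel(); return T
def ray(n,T,uv):
    f,cx,cy=K(n); uv=np.atleast_2d(np.array(uv,float))
    d=np.c_[(uv[:,0]-cx)/f,(uv[:,1]-cy)/f,np.ones(len(uv))]
    return T[:3,3],d@T[:3,:3].T
def onz(n,T,uv,z):
    o,d=ray(n,T,uv); return o+d*((z-o[2])/d[:,2])[:,None]
def proj(n,T,p):
    f,cx,cy=K(n); q=(np.atleast_2d(p)-T[:3,3])@T[:3,:3]
    return np.c_[f*q[:,0]/q[:,2]+cx,f*q[:,1]/q[:,2]+cy]
def cloud(n,T,depth):
    f,cx,cy=K(n); v,u=np.mgrid[:400,:640]
    p=np.stack([(u-cx)/f*depth,(v-cy)/f*depth,depth],-1)
    return p@T[:3,:3].T+T[:3,3]
E
python3 - <<'E'
from h import *
o=telemetry.get_obs(); print(o)
for n in("scene","top"):
    im,d=camera(n); cv2.imwrite(f"pics/{n}.png",im[...,::-1]); np.savez(f"{n}.npz",im=im,d=d); print(n,calibration(n),cam(n))
print(calibration("wrist"))
E
```

```text
pics
{'time': 0.0, 'q': array([-6.46304871e+01,  5.01118820e+00,  1.00347243e+01,  9.50982779e+01,
        3.70452907e-04,  8.99994291e+01]), 'qd': array([-0.08330874, -0.03861215, -0.08409134,  0.00714193,  0.08025025,
        0.04732678]), 'joint_efforts': array([ 8.85275017e-05, -5.20397151e+01,  4.64799321e+01,  1.65269058e-02,
       -9.51379775e-05, -3.70763942e-06]), 'ee_pos': array([ 0.23556866, -0.49678449,  0.24958462]), 'tcp_rot': array([-1.79925258e+02, -3.71197264e-04,  2.53700833e+01]), 'wrist_force': array([-0.29811397,  1.03457131, -0.32811836]), 'torque': array([-0.00360262,  0.03644626,  0.00430931]), 'grasp_force': 0.0, 'opening': 0.08503811127688453}
scene {'vertical_fov': 51.190848587456145, 'cx': 321.89491046200976, 'cy': 202.53384709951703, 'rvec': array([ 1.73864514,  1.61344584, -0.77447948]), 'tvec': array([-0.03478112, -0.29341638,  1.60738213])} [[ 7.48607465e-02  6.23279871e-01 -7.78407394e-01  1.43668240e+00]
 [ 9.97193843e-01 -4.63564841e-02  5.87836298e-02 -7.34059872e-02]
 [ 5.54423291e-04 -7.80623647e-01 -6.25001131e-01  7.75587172e-01]
 [ 0.00000000
[... 269 characters left out ...]
506e-02 -9.87858113e-01  1.53278953e-01  3.83013499e-01]
 [-9.99505633e-01 -2.78873928e-02 -1.45183789e-02  5.66779078e-04]
 [ 1.86166487e-02 -1.52835340e-01 -9.88076302e-01  1.14351286e+00]
 [ 0.00000000e+00  0.00000000e+00  0.00000000e+00  1.00000000e+00]]
{'vertical_fov': 61.51361975502555, 'cx': 321.70468587601096, 'cy': 197.61189001145885, 'hand_eye': array([[ 3.90510372e-05, -9.62025162e-01, -2.72960779e-01,
         6.94894178e-02],
       [ 9.99999792e-01, -1.38081392e-04,  6.29719784e-04,
        -5.71749480e-04],
       [-6.43497081e-04, -2.72960747e-01,  9.62024956e-01,
        -1.23513165e-01],
       [ 0.00000000e+00,  0.00000000e+00,  0.00000000e+00,
         1.00000000e+00]])}
```

View pics/top.png

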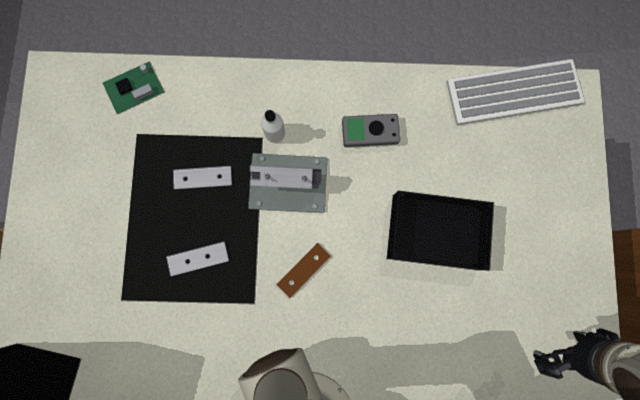

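View pics/scene.png

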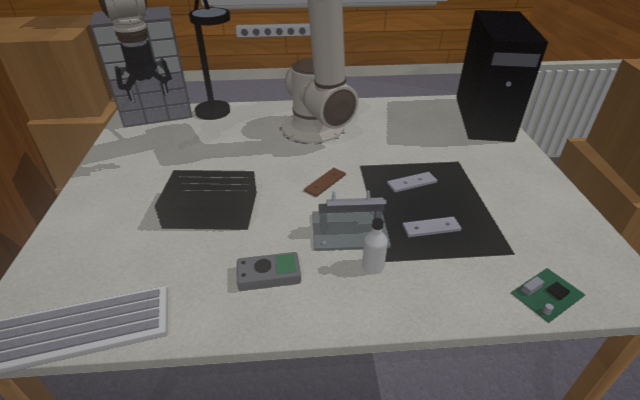

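Top view: the new-plate candidates are the grey plate at (203,178), the grey plate at (198,259) and the brown one at (304,270). The plate at (203,178) has its holes far apart (185 and 220). The one at (198,259) has them close together (188 and 208), so it is the other plate. The brown one is a decoy. The old plate is on the stand at (283,178), notch at (256,175), the crate is at (440,230), the bottle at (272,125) and the meter at (371,130).

```bash
python3 - <<'E'
from h import *
z=np.load("top.npz"); im,d=z["im"],z["d"]; T=cam("top")
P=cloud("top",T,d)
hsv=cv2.cvtColor(im,cv2.COLOR_RGB2HSV)
m=((hsv[...,2]>140)).astype(np.uint8)
for n,(x0,y0,x1,y1) in dict(wide=(165,155,240,197),narrow=(160,235,235,285)).items():
    s=m*0; s[y0:y1,x0:x1]=m[y0:y1,x0:x1]
    cs,_=cv2.findContours(s,cv2.RETR_EXTERNAL,cv2.CHAIN_APPROX_NONE); c=max(cs,key=cv2.contourArea)
    w=onz("top",T,c[:,0],0.010)[:,:2].astype(np.float32)*1000
    print(n,cv2.minAreaRect(w),P[y0+20,x0+38])
s=slice(160,200)
for r in (166,172,178,184): print(r,[tuple(np.round(P[r,c]*1000).astype(int)) for c in range(246,332,6)])
print("crate",[tuple(np.round(P[v,u]*1000).astype(int)) for u,v in((398,193),(493,204),(489,268),(389,258),(440,230))])
# crate top rim contour z=.08
g=(hsv[...,2]<45).astype(np.uint8); g[:,:375]=0;g[:,510:]=0;g[:180]=0;g[285:]=0
cs,_=cv2.findContours(g,cv2.RETR_EXTERNAL,cv2.CHAIN_APPROX_NONE); c=max(cs,key=cv2.contourArea)
print(cv2.minAreaRect(onz("top",T,c[:,0],0.08)[:,:2].astype(np.float32)*1000))
print("bottle",onz("top",T,[[270,116]],.15),P[116,270])
big=cv2.resize(im[150:222,165:335],None,fx=4.6,fy=4.6,interpolation=cv2.INTER_CUBIC); cv2.imwrite("pics/c1.png",big[...,::-1])
E
```

```text
wide ((601.0986328125, 294.4251708984375), (49.34608840942383, 148.69674682617188), 5.822183132171631) [0.60732407 0.29328101 0.00708477]
narrow ((388.1590881347656, 292.7275390625), (49.48820877075195, 149.0364227294922), 16.220699310302734) [0.39714487 0.29194281 0.00821635]
166 [(np.int64(637), np.int64(183), np.int64(-3)), (np.int64(612), np.int64(150), np.int64(114)), (np.int64(612), np.int64(135), np.int64(113)), (np.int64(613), np.int64(121), np.int64(112)), (np.int64(614), np.int64(106), np.int64(112)), (np.int64(615), np.int64(92), np.int64(107)), (np.int64(637), np.int64(85), np.int64(10)), (np.int64(637), np.int64(69), np.int64(14)), (np.int64(638), np.int64(53), np.int64(12)), (np.int64(639), np.int64(37), np.int64(9)), (np.int64(638), np.int64(21), np.int64(14)), (np.int64(639), np.int64(5), np.int64(10)), (np.int64(640), np.int64(-11), np.int64(12)), (np.int64(641), np.int64(-27), np.int64(9)), (np.int64(643), np.int64(-43), np.int64(-1))]
172 [(np.int64(620), np.int64(181), np.int64(-1)), (np.int64(600), np.int64(151), np.int64(98)), (np.int64(600), np.int64(136), np.i
[... 1668 characters left out ...]
44)), (np.int64(574), np.int64(33), np.int64(98)), (np.int64(574), np.int64(18), np.int64(98)), (np.int64(590), np.int64(4), np.int64(14)), (np.int64(577), np.int64(-11), np.int64(87)), (np.int64(592), np.int64(-28), np.int64(11)), (np.int64(594), np.int64(-44), np.int64(3))]
crate [(np.int64(561), np.int64(-210), np.int64(80)), (np.int64(541), np.int64(-448), np.int64(78)), (np.int64(383), np.int64(-433), np.int64(77)), (np.int64(402), np.int64(-196), np.int64(39)), (np.int64(478), np.int64(-335), np.int64(7))]
((472.5246276855469, -314.83514404296875), (249.42613220214844, 168.29898071289062), 84.49449920654297)
bottle [[0.72629044 0.10770318 0.15      ]] [0.72499514 0.10729892 0.15374886]
```

View pics/c1.png

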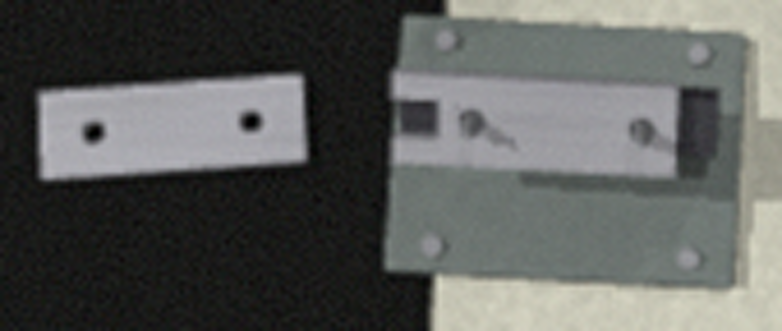

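The close crop confirms it: the plate left of the stand has its holes about 90 mm apart at crop (93,132) and (251,122). The old plate sits on the stand with its notch at the left end, and the pins are at crop (472,123) and (642,130).

```bash
cat >> h.py <<'E'
def rot(yaw,tilt):
    "tool x = level at world yaw (deg); tool z = down, tilted by tilt toward tool +y"
    return R.from_euler('z',yaw-90,degrees=True)*R.from_matrix(np.array([[0,1,0],[np.cos(np.radians(tilt)),0,np.sin(np.radians(tilt))],[np.sin(np.radians(tilt)),0,-np.cos(np.radians(tilt))]]).T)
def goto(p,Rt,o=None):
    o=o or telemetry.get_obs(); R0=R.from_euler('xyz',o["tcp_rot"],degrees=True)
    print("shift",np.round(R0.inv().apply(np.array(p)-o["ee_pos"])*1000,1),"turn",np.round(np.degrees((R0.inv()*Rt).as_rotvec()),2))
E
python3 - <<'E'
from h import *
goto([.533,.068,.2],rot(90,30))
E
```

```text
shift [ 510.7 -382.9   50.1] turn [-26.78  16.87 -63.1 ]
```

Call:
play_rows --increments '[[[511,-383,50],[-26.8,16.9,-63.1],0],[[511,-383,50],[-26.8,16.9,-63.1],0],[[511,-383,50],[-26.8,16.9,-63.1],0],[[511,-383,50],[-26.8,16.9,-63.1],0],[[511,-383,50],[-26.8,16.9,-63.1],0],[[511,-383,50],[-26.8,16.9,-63.1],0],[[511,-383,50],[-26.8,16.9,-63.1],0],[[511,-383,50],[-26.8,16.9,-63.1],0],[[511,-383,50],[-26.8,16.9,-63.1],0],[[511,-383,50],[-26.8,16.9,-63.1],0],[[511,-383,50],[-26.8,16.9,-63.1],0],[[511,-383,50],[-26.8,16.9,-63.1],0],[[511,-383,50],[-26.8,16.9,-63.1],0],[[511,-383,50],[-26.8,16.9,-63.1],0],[[511,-383,50],[-26.8,16.9,-63.1],0],[[511,-383,50],[-26.8,16.9,-63.1],0],[[511,-383,50],[-26.8,16.9,-63.1],0],[[511,-383,50],[-26.8,16.9,-63.1],0]]'

```text
time: 1.9
ee_pos: [0.5332, 0.0669, 0.2007]
tcp_rot: [149.9, 0.0, 89.9]
wrist_force: [-0.7, -0.2, 0.8]
opening: 0.0854
grasp_force: 0.0
```

```bash
python3 - <<'E'
from h import *
o=telemetry.get_obs(); print(o["time"],o["ee_pos"],o["tcp_rot"],o["q"])
im,d=camera("wrist"); np.savez("w1.npz",im=im,d=d,p=o["ee_pos"],r=o["tcp_rot"]); cv2.imwrite("pics/w1.png",im[...,::-1])
goto([.533,.068,.2],rot(90,30))
E
```

```text
1.9 [0.53316044 0.06694625 0.20068692] [1.49899698e+02 4.05309718e-02 8.99086478e+01] [  9.55927558 -26.26336995 -28.10876975  58.41247487  -4.85747055
  98.34916461]
shift [ 0.9 -0.5  0.5] turn [ 0.1   0.07 -0.05]
```

View pics/w1.png

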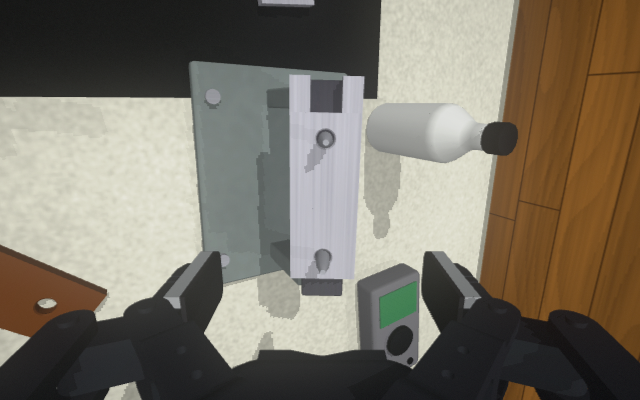

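The wrist view shows the old plate (290–363, 75–278), notch at the top, with pins near (325,138) and (322,258). The upper side and the bottle stay clear of the fingers.

```bash
python3 - <<'E'
from h import *
z=np.load("w1.npz"); im,d=z["im"],z["d"]; o=dict(ee_pos=z["p"],tcp_rot=z["r"]); T=cam("wrist",o)
g=im.astype(int); hsv=cv2.cvtColor(im,cv2.COLOR_RGB2HSV)
L=[]
m=((g[...,2]-g[...,0]>4)&(hsv[...,2]>130)).astype(np.uint8)
for v in range(118,272,2):
    u=np.where(m[v,280:375])[0]+280
    if len(u): L.append((v,u.min(),u.max(),(u.min()+u.max())/2))
L=np.array(L); print(L[::8])
w=onz("wrist",T,np.c_[L[:,3],L[:,0]],.1037)
k=np.polyfit(w[:,1],w[:,0],1); r=w[:,0]-np.polyval(k,w[:,1]); ok=abs(r)<.002; k=np.polyfit(w[ok,1],w[ok,0],1)
print("centre line x at y=.068",np.polyval(k,.068),"slope deg",np.degrees(np.arctan(k[0])),ok.sum(),len(w))
P=cloud("wrist",T,d)
s=P[150:245:3,300:350:3].reshape(-1,3); s=s[(s[:,2]>.08)]
A=np.c_[s[:,:2],np.ones(len(s))]; c=np.linalg.lstsq(A,s[:,2],rcond=None)[0]; print("plane",c, np.degrees(np.arctan(c[0])),np.degrees(np.arctan(c[1])),"x at z=.1037,y=.068",(.1037-c[2]-c[1]*.068)/c[0])
print(onz("wrist",T,[[326,76],[326,278]],.1037))
big=np.vstack([cv2.resize(im[y-35:y+35,285:370],None,fx=4,fy=4,interpolation=cv2.INTER_CUBIC) for y in(135,255)]); cv2.imwrite("pics/c2.png",big[...,::-1])
E
```

```text
[[118.  289.  361.  325. ]
 [134.  289.  360.  324.5]
 [150.  289.  359.  324. ]
 [166.  289.  358.  323.5]
 [182.  290.  358.  324. ]
 [198.  290.  357.  323.5]
 [214.  290.  356.  323. ]
 [230.  290.  355.  322.5]
 [246.  290.  354.  322. ]
 [262.  290.  354.  322. ]]
centre line x at y=.068 0.5907218911075833 slope deg 1.3027288153746612 77 77
plane [-0.48708882  0.10937603  0.38487169] -25.970195571726812 6.241972873476104 x at z=.1037,y=.068 0.5925187524666305
[[0.5928038  0.15330764 0.1037    ]
 [0.59333501 0.00325329 0.1037    ]]
```

View pics/c2.png

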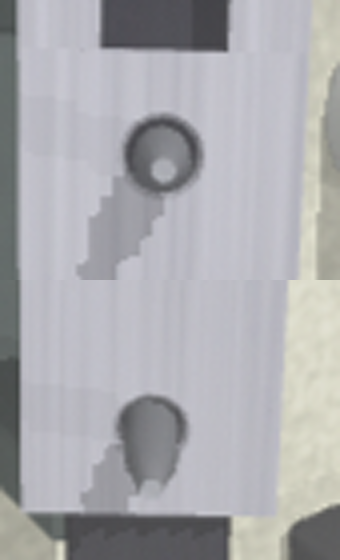

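The crop shows pin tip 1 at about (325.8,142.5) and pin tip 2 at about (322.5,272.5). The holes are at about (326,138) and (323,257.5).

```bash
python3 - <<'E'
from h import *
z=np.load("w1.npz"); o=dict(ee_pos=z["p"],tcp_rot=z["r"]); T=cam("wrist",o); im,d=z["im"],z["d"]
t=onz("wrist",T,[[325.8,142.5],[322.5,272.5]],.1244); h=onz("wrist",T,[[326,138],[323.2,257.5]],.1037)
print(t,h,np.linalg.norm(t[0]-t[1]),np.linalg.norm(h[0]-h[1]))
n=np.array([-.5,0,.866]); print("origins",t.mean(0)-n*.034,h.mean(0)-n*.010,[np.degrees(np.arctan2(a[0,0]-a[1,0],a[0,1]-a[1,1])) for a in(t,h)])
P=cloud("wrist",T,d); s=P[150:245:3,300:350:3].reshape(-1,3); s=s[(s[:,2]>.08)&(s[:,2]<.13)]
c=np.linalg.lstsq(np.c_[s[:,:2],np.ones(len(s))],s[:,2],rcond=None)[0]; print(np.degrees(np.arctan(c[:2])),(.1037-c[2]-c[1]*.068)/c[0],len(s))
E
```

```text
[[0.58048132 0.1121616  0.1244    ]
 [0.57809702 0.02192299 0.1244    ]] [[0.5929483  0.11249002 0.1037    ]
 [0.59076279 0.02158307 0.1037    ]] 0.09027010389374163 0.09093321987324085
origins [0.59628917 0.06704229 0.094956  ] [0.59685554 0.06703654 0.09504   ] [np.float64(1.5135260246792301), np.float64(1.3771912629062297)]
[29.5783509  -0.84775814] 0.5914760618415474 541
```

```bash
cat >> h.py <<'E'
D=np.array([.596,.067,.095]); RD=rot(88.6,30)
def deck(y,h,x=0): return D+RD.apply([y,x,-h])  # deck coords -> world
E
python3 - <<'E'
from h import *
goto(deck(.010,.008),RD)
E
```

```text
shift [ 10.2   1.6 115. ] turn [ 0.1  -0.63  1.16]
```

Call:
play_rows --increments '[[[10,1.6,30],[0.1,-0.6,1.2],0],[[10,1.6,60],[0.1,-0.6,1.2],0],[[10,1.6,80],[0.1,-0.6,1.2],0],[[10,1.6,95],[0.1,-0.6,1.2],0],[[10,1.6,106],[0.1,-0.6,1.2],0],[[10,1.6,115],[0.1,-0.6,1.2],0],[[10,1.6,115],[0.1,-0.6,1.2],0],[[10,1.6,115],[0.1,-0.6,1.2],0.4],[[10,1.6,115],[0.1,-0.6,1.2],0.6],[[10,1.6,115],[0.1,-0.6,1.2],1],[[10,1.6,115],[0.1,-0.6,1.2],1],[[10,1.6,115],[0.1,-0.6,1.2],1],[[10,1.6,115],[0.1,-0.6,1.2],1]]' --grip_force 40

```text
time: 3.25
ee_pos: [0.5924, 0.0781, 0.1027]
tcp_rot: [150.0, -0.0, 88.7]
wrist_force: [-5.4, -0.6, 5.4]
opening: 0.049
grasp_force: 41.5
```

Call:
play_rows --increments '[[[0,0,-5],[0,0,0],1],[[0,0,-12],[0,0,0],1],[[0,0,-20],[0,0,0],1],[[0,0,-30],[0,0,0],1],[[0,0,-45],[0,0,0],1],[[0,0,-65],[0,0,0],1],[[0,0,-90],[0,0,0],1],[[0,0,-90],[0,0,0],1]]' --grip_force 60

```text
time: 4.05
ee_pos: [0.5477, 0.0793, 0.184]
tcp_rot: [149.7, -0.1, 88.7]
wrist_force: [0.1, -0.4, -1.1]
opening: 0.0492
grasp_force: 62.4
```

```bash
python3 - <<'E'
from h import *
o=telemetry.get_obs(); print(o["time"],o["ee_pos"],o["opening"],o["wrist_force"],o["grasp_force"])
# crate centre
yw=-5.5; goto([.472,-.325,.17],rot(90+yw,0)); goto([.472,-.325,.065],rot(90+yw,0))
E
```

```text
4.05 [0.54767281 0.07931507 0.18400413] 0.04916869039191167 [ 0.06574097 -0.36640466 -1.12734347] 62.389622926712036
shift [-406.  -64.  -22.] turn [30.26 -1.21  4.07]
shift [-406.2 -117.    68.6] turn [30.26 -1.21  4.07]
```

Call:
play_rows --increments '[[[-50,0,-20],[0,0,0],1],[[-406,-64,-22],[30.3,-1.2,4.1],1],[[-406,-64,-22],[30.3,-1.2,4.1],1],[[-406,-64,-22],[30.3,-1.2,4.1],1],[[-406,-64,-22],[30.3,-1.2,4.1],1],[[-406,-64,-22],[30.3,-1.2,4.1],1],[[-406,-64,-22],[30.3,-1.2,4.1],1],[[-406,-64,-22],[30.3,-1.2,4.1],1],[[-406,-64,-22],[30.3,-1.2,4.1],1],[[-406,-64,-22],[30.3,-1.2,4.1],1],[[-406,-64,-22],[30.3,-1.2,4.1],1],[[-406,-64,-22],[30.3,-1.2,4.1],1],[[-406,-90,23],[30.3,-1.2,4.1],1],[[-406,-117,69],[30.3,-1.2,4.1],1],[[-406,-117,69],[30.3,-1.2,4.1],1],[[-406,-117,69],[30.3,-1.2,4.1],1]]'

```text
time: 5.65
ee_pos: [0.4709, -0.324, 0.0611]
tcp_rot: [-179.6, 0.0, 84.5]
wrist_force: [1.0, 0.2, -1.2]
opening: 0.0484
grasp_force: 62.9
```

```bash
python3 - <<'E'
from h import *
o=telemetry.get_obs(); print(o["opening"],o["q"])
goto([.472,-.322,.042],rot(84.5,0),o)
E
```

```text
0.048393744199544154 [-34.42463847   8.8657918   -6.61832074  74.89613175  -0.23227887
  61.0424522 ]
shift [ 2.1  1.  19.1] turn [-0.45  0.02  0.03]
```

Lower, release, raise to 0.22.

Call:
play_rows --increments '[[[2,1,10],[0,0,0],1],[[2,1,19],[0,0,0],1],[[2,1,19],[0,0,0],1],[[2,1,19],[0,0,0],0.3],[[2,1,19],[0,0,0],0.1],[[2,1,19],[0,0,0],0.1],[[2,1,19],[0,0,0],0.1],[[2,1,5],[0,0,0],0.1],[[2,1,-40],[0,0,0],0],[[2,1,-90],[0,0,0],0],[[2,1,-140],[0,0,0],0],[[2,1,-160],[0,0,0],0],[[2,1,-160],[0,0,0],0],[[2,1,-160],[0,0,0],0]]'

```text
time: 7.05
ee_pos: [0.4733, -0.3233, 0.2217]
tcp_rot: [-179.7, 0.1, 84.4]
wrist_force: [-0.1, 0.1, -1.1]
opening: 0.0855
grasp_force: 0.0
```

```bash
python3 - <<'E'
from h import *
o=telemetry.get_obs(); print(o["q"])
im,d=camera("top"); np.savez("top2.npz",im=im,d=d)
iw,dw=camera("wrist")
cv2.imwrite("pics/crate.png",np.vstack([cv2.resize(im[170:290,370:530],(533,400),interpolation=cv2.INTER_CUBIC),cv2.resize(iw,(533,200))])[...,::-1][:600])
# waypoint and hover over new plate
goto([.601,.25,.22],rot(95.8,0)); goto([.601,.294,.15],rot(95.8,0))
E
```

```text
[-34.22971457   7.89277028  10.07532857  92.39613668  -0.23523852
  61.32216958]
shift [582.7  72.2  -0.9] turn [ -0.45  -0.02 -11.35]
shift [626.5  68.5  69.1] turn [ -0.45  -0.02 -11.35]
```

View pics/crate.png

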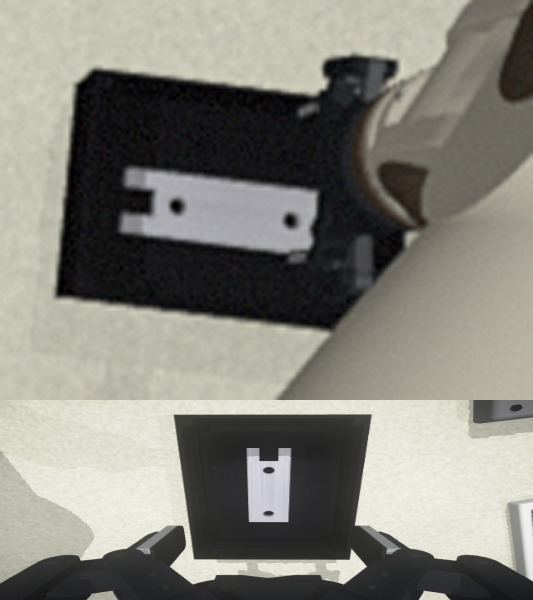

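The old plate lies flat in the crate at (215,205) in the upper crop. Next is the new plate.

Call:
play_rows --increments '[[[583,72,0],[0,0,-11.3],0],[[583,72,0],[0,0,-11.3],0],[[583,72,0],[0,0,-11.3],0],[[583,72,0],[0,0,-11.3],0],[[583,72,0],[0,0,-11.3],0],[[583,72,0],[0,0,-11.3],0],[[583,72,0],[0,0,-11.3],0],[[583,72,0],[0,0,-11.3],0],[[583,72,0],[0,0,-11.3],0],[[583,72,0],[0,0,-11.3],0],[[583,72,0],[0,0,-11.3],0],[[583,72,0],[0,0,-11.3],0],[[583,72,0],[0,0,-11.3],0],[[626,68,35],[0,0,-11.3],0],[[626,68,70],[0,0,-11.3],0],[[626,68,70],[0,0,-11.3],0],[[626,68,70],[0,0,-11.3],0],[[626,68,70],[0,0,-11.3],0]]'

```text
time: 8.95
ee_pos: [0.6017, 0.2924, 0.1521]
tcp_rot: [-179.8, -0.0, 95.7]
wrist_force: [0.7, 1.0, 0.3]
opening: 0.0857
grasp_force: 0.0
```

```bash
python3 - <<'E'
from h import *
o=telemetry.get_obs(); im,d=camera("wrist"); T=cam("wrist",o); cv2.imwrite("pics/w2.png",im[...,::-1])
it,dt=camera("top"); np.savez("top3.npz",im=it,d=dt)
g=cv2.cvtColor(im,cv2.COLOR_RGB2HSV)[...,2]
pu=proj("wrist",T,[.601,.294,.01])[0]; print("pred",pu)
m=(g>130).astype(np.uint8); n,lab,st,ce=cv2.connectedComponentsWithStats(m)
l=lab[int(pu[1]),int(pu[0])]; s=(lab==l).astype(np.uint8); print(st[l])
cs,hi=cv2.findContours(s,cv2.RETR_CCOMP,cv2.CHAIN_APPROX_NONE)
c=max(cs,key=cv2.contourArea); print(cv2.minAreaRect(onz("wrist",T,c[:,0],.01)[:,:2].astype(np.float32)*1000))
H=[]
for k in cs:
    a=cv2.contourArea(k)
    if 40<a<2000: 
        p=onz("wrist",T,cv2.minEnclosingCircle(k)[0],.0075)[0]; H.append(p); print("hole",a,p)
H=np.array(H[:2]); print(H.mean(0),np.linalg.norm(H[0]-H[1]))
E
```

```text
pred [321.63625285 189.06305267]
[  292    94    66   179 10718]
((603.475341796875, 293.7823791503906), (50.15618896484375, 149.2039337158203), 5.717010021209717)
hole 136.5 [0.60793796 0.24909088 0.0075    ]
hole 234.5 [0.59894996 0.33863875 0.0075    ]
[0.60344396 0.29386482 0.0075    ] 0.08999780291809366
```

View pics/w2.png

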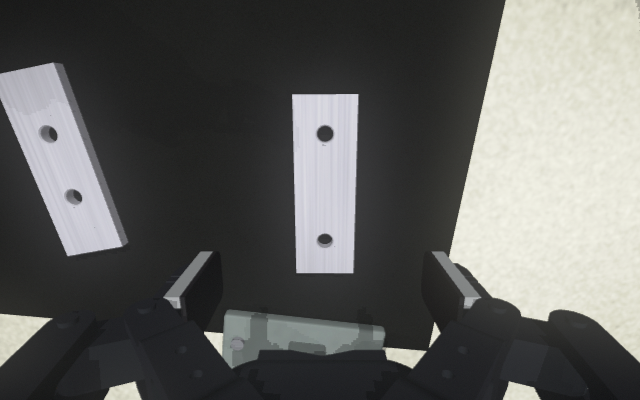

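The wrist view shows the new plate at (325,183), its holes at (325,133) and (325,240) and 90.0 mm apart by measurement, centred between the fingers.

```bash
python3 - <<'E'
from h import *
goto([.6035,.2938,.018],rot(95.7,0))
E
```

```text
shift [  0.9   2.1 134.4] turn [-0.18 -0.06 -0.01]
```

Call:
play_rows --increments '[[[1,2,40],[0,0,0],0],[[1,2,80],[0,0,0],0],[[1,2,110],[0,0,0],0],[[1,2,125],[0,0,0],0],[[1,2,133],[0,0,0],0],[[1,2,133],[0,0,0],0.2],[[1,2,133],[0,0,0],0.35],[[1,2,133],[0,0,0],0.5],[[1,2,133],[0,0,0],1],[[1,2,133],[0,0,0],1],[[1,2,133],[0,0,0],1]]' --grip_force 50

```text
time: 10.15
ee_pos: [0.6033, 0.2948, 0.0193]
tcp_rot: [-179.9, -0.1, 95.8]
wrist_force: [0.7, -0.8, 6.6]
opening: 0.0483
grasp_force: 52.6
```

Call:
play_rows --increments '[[[0,0,-20],[0,0,0],1],[[0,0,-60],[0,0,0],1],[[0,0,-110],[0,0,0],1],[[0,0,-160],[0,0,0],1],[[0,0,-180],[0,0,0],1],[[0,0,-180],[0,0,0],1],[[0,0,-180],[0,0,0],1]]' --grip_force 70

```text
time: 10.85
ee_pos: [0.6032, 0.2944, 0.1962]
tcp_rot: [-179.6, 0.0, 95.8]
wrist_force: [-0.7, 0.3, -3.8]
opening: 0.0474
grasp_force: 74.2
```

```bash
python3 - <<'E'
from h import *
o=telemetry.get_obs(); im,d=camera("wrist"); cv2.imwrite("pics/w3.png",im[...,::-1])
T=np.array(calibration("wrist")["hand_eye"])
g=cv2.cvtColor(im,cv2.COLOR_RGB2HSV)[...,2]
pu=proj("wrist",T,[[0.045,0,.0093],[-.045,0,.0093],[.02,0,.0093]]); print(pu)
m=(g>110).astype(np.uint8); cs,hi=cv2.findContours(m,cv2.RETR_CCOMP,cv2.CHAIN_APPROX_NONE)
for k in cs:
    a=cv2.contourArea(k); (x,y),r=cv2.minEnclosingCircle(k)
    if a>100 and 200<x<450: print(a,x,y,r,onz("wrist",T,[[x,y]],.0093))
P=cloud("wrist",T,d)
for u,v in pu.astype(int): print(P[v-25,u],d[v-25,u])
E
```

```text
[[321.09494005 166.30778264]
 [321.1829641  354.08982352]
 [321.1224595  225.01513615]]
31988.5 322.0 219.75289916992188 144.68357849121094 [[0.02234398 0.00036837 0.0093    ]]
662.0 321.5967712402344 165.5 15.7959623336792 [[0.0453272  0.00020086 0.0093    ]]
[ 5.50812559e-02 -3.16891622e-05  8.99628349e-03] 0.1314598
[-3.11275797e-02 -7.91368138e-05  9.31223525e-03] 0.15528479
[ 3.09732013e-02 -4.54014784e-05  9.24070543e-03] 0.13827254
```

View pics/w3.png

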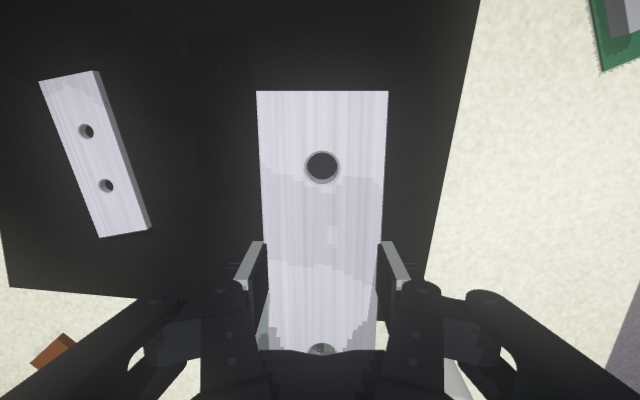

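The wrist view shows the plate held square and centred, the far hole at (322,165) and its centre within 0.5 mm of the tool axis. Moving over the deck.

```bash
python3 - <<'E'
from h import *
goto(deck(0,.14),RD); goto(deck(0,.075),RD)
E
```

```text
shift [-216.7  -99.2  -20.3] turn [-30.43  -1.8    7.01]
shift [-220.7  -66.5   35.8] turn [-30.43  -1.8    7.01]
```

Call:
play_rows --increments '[[[-30,-50,-20],[0,0,0],1],[[-80,-90,-20],[-8,0,2],1],[[-217,-99,-20],[-30.4,-1.8,7.0],1],[[-217,-99,-20],[-30.4,-1.8,7.0],1],[[-217,-99,-20],[-30.4,-1.8,7.0],1],[[-217,-99,-20],[-30.4,-1.8,7.0],1],[[-217,-99,-20],[-30.4,-1.8,7.0],1],[[-219,-83,8],[-30.4,-1.8,7.0],1],[[-220.7,-66.5,36],[-30.4,-1.8,7.0],1],[[-220.7,-66.5,36],[-30.4,-1.8,7.0],1],[[-220.7,-66.5,36],[-30.4,-1.8,7.0],1],[[-220.7,-66.5,36],[-30.4,-1.8,7.0],1]]'

```text
time: 12.1
ee_pos: [0.5588, 0.0684, 0.1616]
tcp_rot: [149.9, -0.1, 88.6]
wrist_force: [0.5, -0.5, -1.3]
opening: 0.0474
grasp_force: 74.2
```

```bash
python3 - <<'E'
from h import *
o=telemetry.get_obs(); print(o["ee_pos"],o["tcp_rot"]); goto(deck(0,.075),RD,o)
im,d=camera("wrist"); T=cam("wrist",o)
print(proj("wrist",T,[deck(.045,.034)]), proj("wrist",T,[deck(.045,.010)]))
it,_=camera("top"); Tt=cam("top"); print(proj("top",Tt,[deck(.045,.034),deck(-.045,.034)]))
v=cv2.resize(im[100:330,230:420],(470,570),interpolation=cv2.INTER_CUBIC); cv2.imwrite("pics/w4.png",v[...,::-1])
E
```

```text
[0.55882265 0.06838514 0.1615975 ] [ 1.49931836e+02 -5.01111247e-02  8.86291139e+01]
shift [-0.5 -1.1  1.3] turn [ 0.07 -0.06  0.  ]
[[319.25651205 155.26083571]] [[319.53412617 148.8505014 ]]
[[266.40242777 178.48035984]
 [304.17989394 180.46207262]]
```

View pics/w4.png

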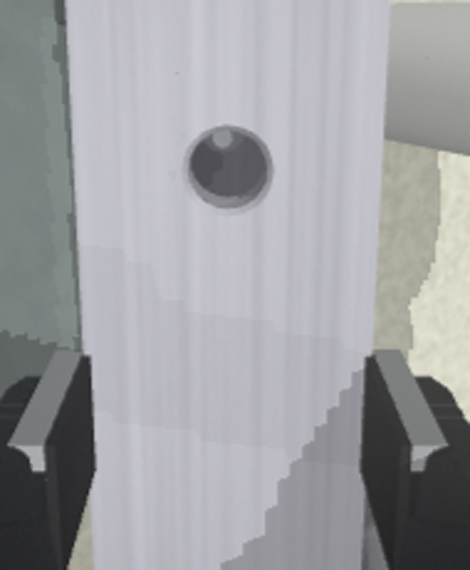

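Through the hole at crop (229,168), the pin tip shows at crop (223,137), image (320.1,155.3). The prediction was (319.3,155.3), so the lateral fix is under 1 mm.

Call:
play_rows --increments '[[[-0.7,-1,8],[0,0,0],1],[[-0.7,-1,16],[0,0,0],1],[[-0.7,-1,22],[0,0,0],1],[[-0.7,-1,28],[0,0,0],1],[[-0.7,-1,33],[0,0,0],1],[[-0.7,-1,38],[0,0,0],1],[[-0.7,-1,42],[0,0,0],1],[[-0.7,-1,42],[0,0,0],1],[[-0.7,-1,42],[0,0,0],1]]'

```text
time: 13.1
ee_pos: [0.5791, 0.067, 0.1244]
tcp_rot: [149.9, -0.0, 88.6]
wrist_force: [0.0, -0.4, -2.2]
opening: 0.0474
grasp_force: 74.2
```

```bash
python3 - <<'E'
from h import *
goto(deck(0,.0193),RD)
E
```

```text
shift [ 0.4 -0.1 14.6] turn [ 0.07 -0.04 -0.02]
```

Call:
play_rows --increments '[[[0,0,4],[0,0,0],1],[[0,0,8],[0,0,0],1],[[0,0,11],[0,0,0],1],[[0,0,13],[0,0,0],1],[[0,0,14],[0,0,0],1],[[0,0,15],[0,0,0],1],[[0,0,15],[0,0,0],1]]'

```text
time: 13.8
ee_pos: [0.5862, 0.0668, 0.1118]
tcp_rot: [150.0, -0.0, 88.6]
wrist_force: [-8.9, -0.6, 4.6]
opening: 0.0476
grasp_force: 75.3
```

```bash
python3 - <<'E'
from h import *
goto(deck(0,.0193),RD)
E
```

```text
shift [0.5 0.1 0.1] turn [ 0.04 -0.04 -0.01]
```

Seated, with contact force at the expected depth. Release and back off.

Call:
play_rows --increments '[[[0,0,0],[0,0,0],0.6],[[0,0,0],[0,0,0],0.3],[[0,0,0],[0,0,0],0.1],[[0,0,0],[0,0,0],0.1],[[0,0,0],[0,0,0],0.1],[[0,0,-10],[0,0,0],0.1],[[0,0,-25],[0,0,0],0.1],[[0,0,-50],[0,0,0],0.1],[[0,0,-80],[0,0,0],0],[[0,0,-100],[0,0,0],0],[[0,0,-100],[0,0,0],0],[[0,0,-100],[0,0,0],0]]'

```text
time: 15.0
ee_pos: [0.5366, 0.068, 0.1984]
tcp_rot: [149.9, -0.1, 88.6]
wrist_force: [0.1, 1.5, -0.4]
opening: 0.0852
grasp_force: 0.0
```

```bash
python3 - <<'E'
from h import *
o=telemetry.get_obs(); im,d=camera("wrist"); T=cam("wrist",o); P=cloud("wrist",T,d)
s=((P-D)@RD.as_matrix())*1000; s=s*[1,1,-1]  # deck y, x, height
ok=(d>0)&(abs(s[...,0])<72)&(abs(s[...,1])<22)&(s[...,2]>0)&(s[...,2]<15); q=s[ok]
c=np.linalg.lstsq(np.c_[q[:,:2],np.ones(len(q))],q[:,2],rcond=None)[0]; print("tilt rad",c[:2],"top height",c[2],len(q))
it,_=camera("top"); 
cv2.imwrite("pics/end.png",np.hstack([im[40:320,180:460],cv2.resize(it[100:310,100:420],(427,280))])[...,::-1])
E
```

```text
tilt rad [-0.00151466  0.00013805] top height 9.802191146170102 11282
```

View pics/end.png

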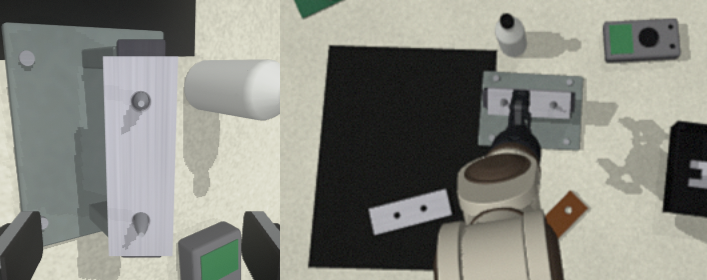

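The picture shows the new plate on both pins, at (141,100) and (141,222). It lies flat, with its top 9.8 mm above the deck and under 2 mrad of tilt. The other plate, the bottle and the meter are undisturbed.

```bash
python3 -c "
from workcell import workorder
print(workorder.job_done())"
```

```text
the job is handed in; nothing more can be done
None
```

The old plate is in the crate and the new plate lies flat on the deck over both pins; the job was handed in after about 15 s of robot time, but no verdict came back.

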